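# Find and press the concealed catch of a drawer box

### The job

The low metal drawer box has no handle: its drawer is let go by a concealed push plate, sunk just below the flat panel along its top and made of the same metal. Feel across the panel with your fingertips until you find the plate, press it in so that the drawer springs open by itself, then let the plate come up again and take the hand away. Do not touch the drawer, grip nothing, and leave the teaspoon on the box and the things around it where they are.

Things in the scene. Friction and masses are not known exactly. Their poses are not given: they have to be found in the camera images.
- drawer_box: the low handleless aluminium drawer box, fixed to the worktop, 180 mm deep (x) x 310 mm wide (y) x 70 mm high; origin at the centre of its underside, its x axis points from the drawer front (-x side) to the back, y along its width, z up. Everything on it turns with it
- panel_mid (a point): a point on top of the box (70 mm above the worktop): the middle of the flat panel, 30 mm nearer the drawer front than the box's centre. The panel is 60 mm deep (box x) and 290 mm wide (box y), rigid and flush with the rest of the top. The push plate of the catch is somewhere in it: its centre is exactly on the panel's long centre line (through this point, along box y), at most 118 mm to either side of this point, a different place each time and not told
- catch (a joint): how far the push plate is pressed in, m: 0 at rest, 0.007 fully in. The plate is 50 mm square, of the same bare metal as the panel, in an opening 1 mm larger all round, and lies 2 mm below the panel's surface. It moves straight down against a spring, about 2 N to start and 6 N fully in, and comes back up when let go. The drawer is released about 4 mm down; a fingertip must stay inside the opening to press it so far
- drawer (a joint): how far the drawer is out, m: 0 shut and latched, 0.06 fully out. Once released its spring drives it out to the stop in about half a second, horizontally along the box's -x, where it stays
- drawer_front (a point): the middle of the drawer's plain front, 286 mm wide and 50 mm high, its centre 35 mm above the worktop
- teaspoon: bystander: a steel teaspoon, 137 x 28 x 13 mm, lying on the rear part of the box top; origin at its underside
- salt_shaker: bystander: a salt shaker, 44 mm across, 90 mm tall, on the worktop right of the box; origin at its underside
- tomato_tin: bystander: a low food tin, 75 mm across, 58 mm tall, on the worktop right of the box; origin at its underside
- mug: bystander: a mug, 82 mm across without its handle, 91 mm tall, on the worktop left of the box; origin at its underside
- spice_jar: bystander: a spice jar with a screw cap, 45 mm across, 106 mm tall, left of the box; origin at its underside
- kitchen_timer: bystander: a wind-up kitchen timer, 56 x 62 x 58 mm, left of the box; origin at its underside

How it is judged:
By the outcome, as a careful person would: the job done as asked, in the order asked, and still so for the second after the job is handed in, with the robot touching nothing.
It also fails if it takes over 61 s, if anything falls off the work surface, if the arm or the gripper's body presses on something with over 40 N, if the wrist force passes 120 N, or if a joint passes its speed limit or range.

### The arm

A 7-joint arm with a two-finger parallel gripper is mounted at the origin on a cart in front of the work surface, level with it; the furniture and walls round the work are solid. World frame = base frame: x ahead of the robot, y to its left, z up, the work surface at z = 0. Lengths are in m, angles in rad, forces in N, time in s.
With the tool pointing down it reaches from about 0.425 to 0.875 m from the base axis. Payload 8.4 kg.
Tool frame: the origin (TCP) lies at the centre of the arm's flange, where the gripper is bolted on; the fingertips stand 173 mm ahead of it and the grasp point (between the pads) lies 155 mm ahead of it; z points along the fingers, y is the line along which they close (so a half turn about z gives the same grasp; the last joint's range is limited). The gripper opens to 85 mm and grips with 20 to 120 N. Pads are 22 mm wide; open, the fingers measure 114 mm over their backs; the gripper's body (76 mm by 85 mm) begins 54 mm behind the grasp point. The pads swing forward as they close: fully open they stand 13 mm farther back than shut.
Start: joints at [1.009, 0.333, 0.04, 1.465, -0.013, 1.343, -0.059], TCP at [0.29, -0.582, 0.405] pointing down, gripper open.
Joint ranges: [-2.58, 2.58], [-0.38, 2.09], [-1.3, 1.39], [0.25, 2.4], [-1.5, 4.64], [0.08, 2.09], [-2.65, 2.65]. Speed limits (rad/s): [2.22, 2.22, 2.79, 2.79, 3.14, 3.14, 3.14].

### API

Orientations are given as [roll, pitch, yaw] about the fixed x, y, z axes, in that order (R = Rz(yaw) Ry(pitch) Rx(roll)).
In Python, from workcell import robot gives the robot as it stands. The module is installed in compiled form; this text tells all that it offers.
- The arm moves only by the tool move_arm, never from a script. Its argument "targets" is a list of rows, each a list of 2 entries, a list of its own where there are three numbers: the shift along the tool's x, y, z in m, then the turn, a rotation vector about the tool's x, y, z in degrees. A call has 1 to 8 rows; each row is the pose to reach, as a shift and turn from the pose commanded when the call began, along the tool's axes at that moment; what a row does not reach only later rows make up. A row lasts 1/8 s, in which the tool goes at most 62.5 mm and 10.7 degrees, less where a joint would pass 70% of its speed; a pose out of reach is approached as far as the arm can. A call with a gripper value outside its range is refused whole. "jaw" is the opening in per cent of the stroke, from 0 (shut) to 100 (fully open), set as the call begins (left out, the last holds). The fingers move at their own pace and stop on an object; "force" is the grip in N (left out, the last holds). Time passes only in rows, so rows that repeat a pose let the fingers close. It gives the time, the measured TCP pose, the force, the opening and the grip force at its end, in the units of the state.
- robot.sense(): the state, without advancing time (a new reading comes with each control period).
- robot.get_image(name): name is "side" or "top"; returns (picture, depth): 400x640x3 uint8, blue, green, red; 400x640 float32, m along the optical axis (not along the pixel's ray), 0 where there is no reading.
- robot.calibration(name): a dict with "mtx" (3x3 intrinsics, pixels), "extrinsics" (4x4, takes a point from camera to world coordinates). Camera axes: x right, y down, z forward; pixel columns grow to the right and rows downward; lengths in m; the calibration is good to about 2 mm. A picture is of the moment at which its call begins. calibration takes no time and is no camera call.
- robot.sign_off(): hands the job in; it is judged then, once.
The state is a dict: "clock": time; "q": joint angles; "joint_vel": joint speeds; "effort": joint torques, N m; "tcp_pos": TCP position; "eef_rot": TCP orientation; "ft_force": force on the tool from outside, world axes, zero at the start; "moment": the same for the moment, N m; "width": opening from 0.0 (shut) to 1.0 (fully open); "finger_force": force on a finger pad.
Only numpy, scipy, OpenCV 4.12 (cv2) and the standard library are available. Lean on these libraries where they do the work, as an engineer would, in place of code of your own. Each camera call takes 0.05 s, during which the arm holds its last target. There are 200 camera calls.

## Working session

There is one attempt and no reset: what is moved stays moved. The work goes in short steps, Python scripts to look and compute and a tool call to move; the robot and the scene stay as the last step left them, time stands still between calls to the robot, and variables do not carry over. Pictures are saved under pics/ and viewed, at most 10 in all, crops included, and the job is handed in when it is done.

Besides the shell and the picture viewer there is one more tool, called after "Emit:" as name(argument=value, ...) on one line, values as JSON. move_arm: Moves the arm, as the interface text tells. Its arguments: {"type":"object","properties":{"targets":{"type":"array"},"jaw":{"type":"number"},"force":{"type":"number"}},"required":["targets"]}

```bash
mkdir -p pics; python3 - <<'E'
from workcell import robot
import cv2,numpy as np
for n in("top","side"):
    p,d=robot.get_image(n); cv2.imwrite(f"pics/{n}0.png",p); np.save(f"{n}0.npy",d)
    c=robot.calibration(n); print(n,c["mtx"].tolist(),np.round(c["extrinsics"],4).tolist())
print(robot.sense())
E
```

```text
top [[519.433331138395, 0.0, 323.06302743036156], [0.0, 519.433331138395, 205.92637815509786], [0.0, 0.0, 1.0]] [[0.0294, -0.9817, 0.1881, 0.2677], [-0.9996, -0.0284, 0.0081, -0.0059], [-0.0026, -0.1883, -0.9821, 1.3468], [0.0, 0.0, 0.0, 1.0]]
side [[431.24998680707773, 0.0, 317.2370951304174], [0.0, 431.24998680707773, 194.33826824346534], [0.0, 0.0, 1.0]] [[-0.8523, -0.4108, 0.3239, 0.1598], [-0.5228, 0.6457, -0.5566, 0.6434], [0.0195, -0.6436, -0.7651, 0.988], [0.0, 0.0, 0.0, 1.0]]
{'clock': 0.1, 'q': array([ 1.00882374,  0.33379263,  0.03989132,  1.46616908, -0.01341321,
        1.34332648, -0.05848333]), 'joint_vel': array([-0.00081468, -0.00059218,  0.00028436, -0.00214421, -0.00111347,
        0.0005726 ,  0.00100461]), 'effort': array([ 5.96474390e-03, -6.60013676e+01,  1.37161911e+00, -4.06466246e+01,
        1.71759079e-02,  9.03957349e-03, -3.52600594e-06]), 'tcp_pos': array([ 0.29009037, -0.58148928,  0.40394779]), 'eef_rot': array([-3.14016591e+00,  8.66516855e-05,  4.62753887e-01]), 'ft_force': array([ 0.50737071, -0.31491438,  0.09278705]), 'moment': array([0.00547667, 0.0129416 , 0.00400699]), 'finger_force': 0.0, 'width': 0.9994504840442708}
```

View pics/top0.png

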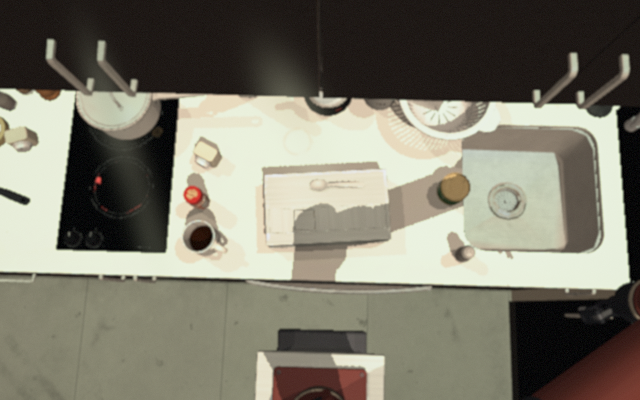

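View pics/side0.png

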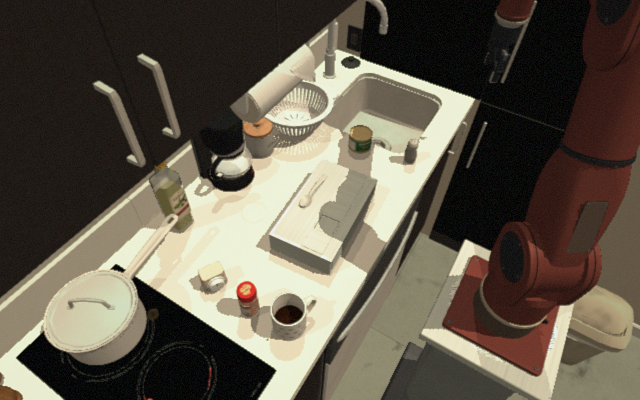

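The top view shows the box at about (263–390, 165–247) with faint seams on its panel; the spoon is near (335,184). The mug and jars are to the left and the tin and shaker to the right. Next I'll measure the box from depth and enlarge the panel.

```bash
cat > h.py <<'E'
import numpy as np,cv2
from workcell import robot
def cloud(n,d):
    c=robot.calibration(n);K=c["mtx"];E=c["extrinsics"]
    v,u=np.mgrid[:400,:640]
    P=np.stack([(u-K[0,2])/K[0,0]*d,(v-K[1,2])/K[1,1]*d,d],-1)
    return P@E[:3,:3].T+E[:3,3]
E
python3 - <<'E'
from h import *
for n in("top","side"):
    d=np.load(n+"0.npy");W=cloud(n,d)
    m=(d>0)&(abs(W[...,2]-.07)<.008)&(W[...,0]>.35)&(W[...,0]<.75)&(abs(W[...,1])<.3)
    k,l,s,c=cv2.connectedComponentsWithStats(m.astype(np.uint8)); i=1+s[1:,4].argmax(); m=l==i
    r=cv2.minAreaRect((W[m][:,:2]).astype(np.float32)*1000); print(n,r,np.median(W[m][:,2]),m.sum())
    r2=cv2.boxPoints(r);print(np.round(r2))
    t=(d>0)&(W[...,0]>.35)&(W[...,0]<.75)&(abs(W[...,1])<.35)&(abs(W[...,2])<.02)
    print("table",np.median(W[t][:,2]))
p=cv2.imread("pics/top0.png")[155:260,250:400]
a=cv2.resize(p,None,fx=5,fy=5,interpolation=cv2.INTER_CUBIC)
p=cv2.createCLAHE(3,(4,4)).apply(cv2.cvtColor(a,cv2.COLOR_BGR2GRAY)); cv2.imwrite("pics/c1.png",p)
p=cv2.imread("pics/side0.png")[155:285,260:390]
p=cv2.resize(p,None,fx=4.5,fy=4.5,interpolation=cv2.INTER_CUBIC); p=cv2.createCLAHE(3,(4,4)).apply(cv2.cvtColor(p,cv2.COLOR_BGR2GRAY));cv2.imwrite("pics/c2.png",p)
E
```

```text
top ((513.1956176757812, -5.170623779296875), (181.50254821777344, 310.8739929199219), 4.640215873718262) 0.07065383187747543 8564
[[ 410.  142.]
 [ 435. -167.]
 [ 616. -153.]
 [ 591.  157.]]
table 0.0008001554183769688
side ((508.2658996582031, -4.9559326171875), (181.1829376220703, 313.65277099609375), 4.687523365020752) 0.06895310830899021 5956
[[ 405.  144.]
 [ 431. -169.]
 [ 611. -154.]
 [ 586.  159.]]
table -0.0008531782491882356
```

View pics/c1.png

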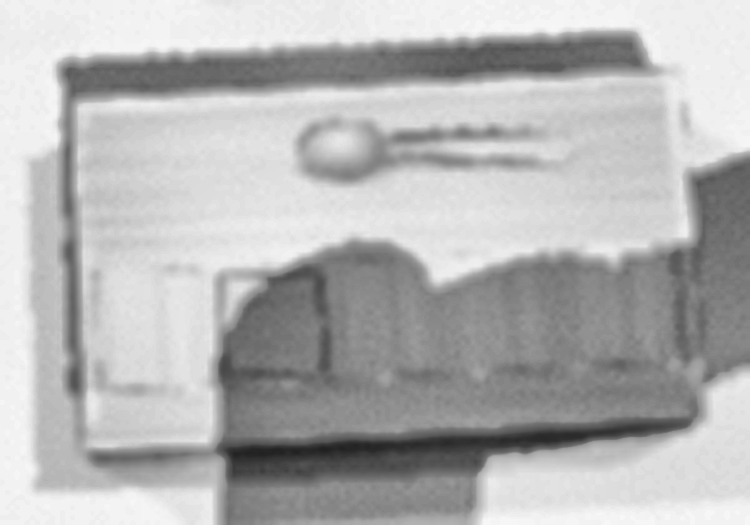

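View pics/c2.png

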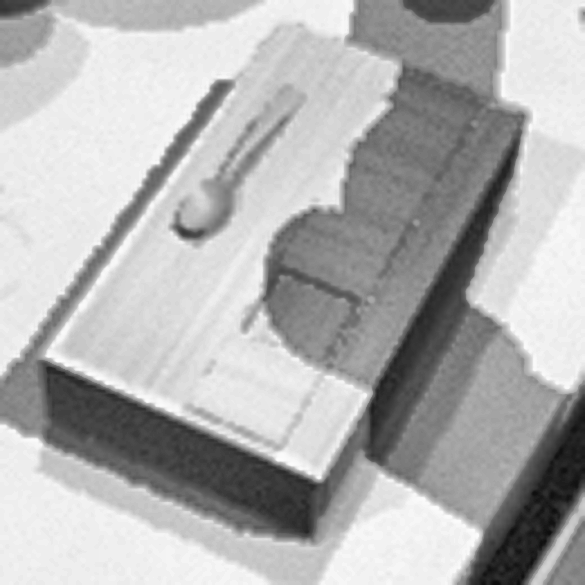

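The crops show a panel with thin seams. A square of dark lines sits at crop-1 (220–325, 270–375), which is top pixel about (304,219), and the side view agrees. That makes it the candidate, and touch has to confirm it.

```bash
cat >> h.py <<'E'
from scipy.spatial.transform import Rotation as R
YAW=np.radians(4.65); C=np.array([.511,-.005]); bx=np.array([np.cos(YAW),np.sin(YAW)]); by=np.array([-bx[1],bx[0]])
def pix(n,u,v,z=.07):
    c=robot.calibration(n);E=c["extrinsics"];r=E[:3,:3]@np.linalg.solve(c["mtx"],[u,v,1]);return E[:3,3]+r*(z-E[2,3])/r[2]
def shift(xyz):
    s=robot.sense();T=R.from_euler('xyz',s["eef_rot"])
    return T.inv().apply(np.array(xyz)-s["tcp_pos"])
E
python3 - <<'E'
from h import *
def rel(p): p=p[:2]-C; return np.round([p@bx+.03,p@by],4)
for u,v in((220,270),(325,270),(325,375),(220,375)): print(rel(pix("top",250+u/5,155+v/5)))
for u,v in((283,268),(362,302),(328,365),(245,330)): print("s",rel(pix("side",260+u/4.5,155+v/4.5)))
m=C-.03*bx
for b in(0,.058): q=m+b*by; print(b,q,shift([*q,.35]),shift([*q,.27]))
print(shift([.45,-.27,.35]))
E
```

```text
[0.028  0.0825]
[0.0252 0.03  ]
[-0.0277  0.0326]
[-0.025   0.0847]
s [0.0204 0.0337]
s [-0.0319  0.0346]
s [-0.0335  0.0843]
s [0.0198 0.0845]
0 [ 0.48109874 -0.00743206] [ 0.42719124 -0.42833544  0.05452196] [ 0.42719817 -0.4282213   0.13452188]
0.058 [0.47639676 0.05037703] [ 0.44879057 -0.48216353  0.05459688] [ 0.4487975  -0.48204939  0.1345968 ]
[ 0.28214924 -0.20726581  0.05421912]
```

Emit:
move_arm(targets=[[[0.05, -0.035, 0.01], [0, 0, 4]], [[0.1, -0.07, 0.02], [0, 0, 8]], [[0.15, -0.11, 0.03], [0, 0, 12]], [[0.2, -0.145, 0.04], [0, 0, 16]], [[0.24, -0.18, 0.05], [0, 0, 20]], [[0.28, -0.207, 0.054], [0, 0, 21.9]], [[0.28, -0.207, 0.054], [0, 0, 21.9]], [[0.28, -0.207, 0.054], [0, 0, 21.9]]], jaw=0)

```text
clock: 1.1
tcp_pos: [0.448, -0.2718, 0.3505]
eef_rot: [3.142, 0.001, 0.081]
ft_force: [0.1, -0.0, -0.3]
width: -0.001
finger_force: 0.0
```

```bash
python3 - <<'E'
from h import *
m=C-.03*bx
s=robot.sense();print(s["clock"],s["tcp_pos"],s["eef_rot"],s["width"],s["ft_force"])
for b in(0,.058): print(b,shift([*(m+b*by),.30]))
E
```

```text
1.1 [ 0.44804735 -0.27175382  0.35052711] [3.14152769e+00 6.32925258e-04 8.08209461e-02] -0.001158739009286075 [ 0.07367168 -0.03563989 -0.30618319]
0 [ 0.05431497 -0.26079389  0.0504758 ]
0.058 [ 0.05429543 -0.31879389  0.05047204]
```

Emit:
move_arm(targets=[[[0.012, -0.05, 0.01], [0, 0, 0]], [[0.024, -0.11, 0.02], [0, 0, 0]], [[0.036, -0.17, 0.035], [0, 0, 0]], [[0.048, -0.23, 0.05], [0, 0, 0]], [[0.054, -0.261, 0.06], [0, 0, 0]], [[0.054, -0.261, 0.085], [0, 0, 0]], [[0.054, -0.261, 0.096], [0, 0, 0]], [[0.054, -0.261, 0.096], [0, 0, 0]]])

```text
clock: 2.1
tcp_pos: [0.4809, -0.0082, 0.2542]
eef_rot: [-3.142, 0.002, 0.078]
ft_force: [-1.1, -0.2, 0.8]
width: 0.0
finger_force: 0.0
```

Emit:
move_arm(targets=[[[0, 0, 0.002], [0, 0, 0]], [[0, 0, 0.004], [0, 0, 0]], [[0, 0, 0.005], [0, 0, 0]], [[0, 0, 0.006], [0, 0, 0]], [[0, 0, 0.006], [0, 0, 0]]])

```text
clock: 2.72
tcp_pos: [0.4811, -0.0069, 0.2487]
eef_rot: [-3.142, 0.0, 0.081]
ft_force: [0.0, -0.6, -0.4]
width: 0.001
finger_force: 0.0
```

Expected contact is at TCP z of about 0.243, so I'll step down gently.

Emit:
move_arm(targets=[[[0, 0, 0.001], [0, 0, 0]], [[0, 0, 0.002], [0, 0, 0]], [[0, 0, 0.003], [0, 0, 0]], [[0, 0, 0.0035], [0, 0, 0]], [[0, 0, 0.0035], [0, 0, 0]]])

```text
clock: 3.35
tcp_pos: [0.4811, -0.0069, 0.2452]
eef_rot: [-3.141, 0.0, 0.081]
ft_force: [0.3, -0.8, 0.3]
width: 0.002
finger_force: 0.0
```

Emit:
move_arm(targets=[[[0, 0, 0.0005], [0, 0, 0]], [[0, 0, 0.001], [0, 0, 0]], [[0, 0, 0.001], [0, 0, 0]]])

```text
clock: 3.72
tcp_pos: [0.4811, -0.0069, 0.2442]
eef_rot: [-3.142, 0.0, 0.081]
ft_force: [1.5, 0.8, 0.2]
width: 0.001
finger_force: 0.0
```

Emit:
move_arm(targets=[[[0, 0, 0.0005], [0, 0, 0]], [[0, 0, 0.001], [0, 0, 0]], [[0, 0, 0.001], [0, 0, 0]]])

```text
clock: 4.1
tcp_pos: [0.4812, -0.0069, 0.2435]
eef_rot: [3.142, -0.0, 0.08]
ft_force: [-2.3, 0.2, 4.9]
width: -0.003
finger_force: 2.6
```

The tip touches the panel at z≈0.2435 with 4.9 N. I'll slide lightly towards the candidate.

Emit:
move_arm(targets=[[[0, -0.004, -0.0003], [0, 0, 0]], [[0, -0.008, -0.0003], [0, 0, 0]], [[0, -0.014, -0.0003], [0, 0, 0]], [[0, -0.02, -0.0003], [0, 0, 0]], [[0, -0.02, -0.0003], [0, 0, 0]]])

```text
clock: 4.72
tcp_pos: [0.4795, 0.014, 0.2435]
eef_rot: [-3.141, -0.0, 0.082]
ft_force: [-0.4, 1.7, 1.6]
width: 0.001
finger_force: 0.9
```

Emit:
move_arm(targets=[[[0, -0.006, 0], [0, 0, 0]], [[0, -0.012, 0], [0, 0, 0]], [[0, -0.018, 0], [0, 0, 0]], [[0, -0.018, 0], [0, 0, 0]]])

```text
clock: 5.22
tcp_pos: [0.4779, 0.0318, 0.2434]
eef_rot: [-3.141, 0.0, 0.082]
ft_force: [-0.2, -0.2, 0.3]
width: 0.004
finger_force: 0.0
```

Emit:
move_arm(targets=[[[0, -0.006, 0], [0, 0, 0]], [[0, -0.012, 0], [0, 0, 0]], [[0, -0.02, 0], [0, 0, 0]], [[0, -0.02, 0], [0, 0, 0]]])

```text
clock: 5.72
tcp_pos: [0.4764, 0.0518, 0.2435]
eef_rot: [-3.141, -0.0, 0.082]
ft_force: [-0.4, -1.1, 1.0]
width: -0.001
finger_force: 0.0
```

The contact is gone, so now I'll probe for the recess.

Emit:
move_arm(targets=[[[0, 0, 0.0005], [0, 0, 0]], [[0, 0, 0.001], [0, 0, 0]], [[0, 0, 0.001], [0, 0, 0]]])

```text
clock: 6.1
tcp_pos: [0.4765, 0.0507, 0.2425]
eef_rot: [3.142, 0.0, 0.08]
ft_force: [-0.4, -0.0, -0.8]
width: 0.003
finger_force: 0.0
```

Emit:
move_arm(targets=[[[0, 0, 0.0005], [0, 0, 0]], [[0, 0, 0.001], [0, 0, 0]], [[0, 0, 0.001], [0, 0, 0]]])

```text
clock: 6.48
tcp_pos: [0.4765, 0.0509, 0.2416]
eef_rot: [3.142, -0.0, 0.08]
ft_force: [0.6, -0.4, 0.3]
width: 0.003
finger_force: 0.4
```

Emit:
move_arm(targets=[[[0, 0, 0.0005], [0, 0, 0]], [[0, 0, 0.001], [0, 0, 0]], [[0, 0, 0.001], [0, 0, 0]]])

```text
clock: 6.85
tcp_pos: [0.4765, 0.0509, 0.2406]
eef_rot: [3.142, -0.0, 0.081]
ft_force: [-1.0, -0.9, 2.2]
width: -0.001
finger_force: 1.6
```

At z≈0.2415, 2 mm below the panel, there is a springy 2 N contact, so this is the plate. Now I'll press it in.

Emit:
move_arm(targets=[[[0, 0, 0.001], [0, 0, 0]], [[0, 0, 0.002], [0, 0, 0]], [[0, 0, 0.003], [0, 0, 0]], [[0, 0, 0.004], [0, 0, 0]], [[0, 0, 0.0045], [0, 0, 0]], [[0, 0, 0.0045], [0, 0, 0]]])

```text
clock: 7.6
tcp_pos: [0.4765, 0.0509, 0.236]
eef_rot: [-3.142, -0.0, 0.081]
ft_force: [-1.5, -1.4, 5.0]
width: -0.004
finger_force: 2.4
```

```bash
python3 - <<'E'
from h import *
p,d=robot.get_image("side");cv2.imwrite("pics/s2.png",p)
E
```

```text
(no output)
```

View pics/s2.png

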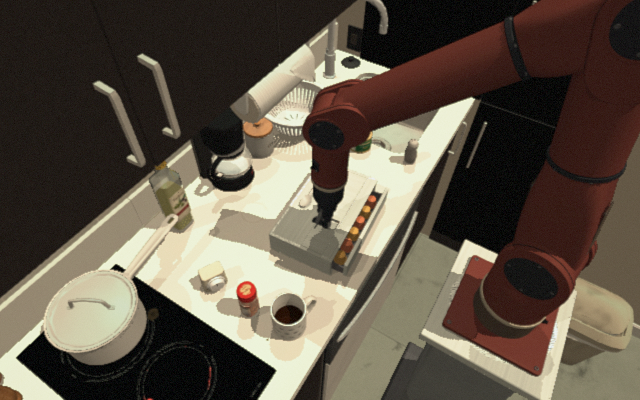

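The drawer has sprung open: its contents show at (340–375, 195–265). Next I'll lift straight up slowly, then retreat high and backwards.

Emit:
move_arm(targets=[[[0, 0, -0.003], [0, 0, 0]], [[0, 0, -0.006], [0, 0, 0]], [[0, 0, -0.012], [0, 0, 0]], [[0, 0, -0.025], [0, 0, 0]], [[0, 0, -0.05], [0, 0, 0]], [[0, 0, -0.08], [0, 0, 0]], [[0, 0, -0.12], [0, 0, 0]], [[0, 0, -0.12], [0, 0, 0]]])

```text
clock: 8.65
tcp_pos: [0.4773, 0.0514, 0.3598]
eef_rot: [3.141, -0.006, 0.081]
ft_force: [-0.0, 0.6, -0.5]
width: -0.001
finger_force: 0.0
```

Emit:
move_arm(targets=[[[0, 0.04, 0], [0, 0, 0]], [[-0.005, 0.09, 0], [0, 0, 0]], [[-0.01, 0.15, 0], [0, 0, 0]], [[-0.02, 0.2, 0], [0, 0, 0]], [[-0.04, 0.25, 0], [0, 0, 0]], [[-0.05, 0.3, 0], [0, 0, 0]], [[-0.05, 0.3, 0], [0, 0, 0]], [[-0.05, 0.3, 0], [0, 0, 0]]])

```text
clock: 9.65
tcp_pos: [0.4508, -0.2515, 0.3556]
eef_rot: [-3.141, 0.0, 0.081]
ft_force: [-0.1, -0.2, 0.2]
width: 0.0
finger_force: 0.0
```

```bash
python3 - <<'E'
from h import *
p,d=robot.get_image("top");cv2.imwrite("pics/t3.png",p)
W=cloud("top",d);W0=cloud("top",np.load("top0.npy"))
print(robot.sense()["clock"],robot.sense()["ft_force"],robot.sense()["joint_vel"].round(3))
E
```

```text
9.7 [-0.38325675  0.74015652  0.3405974 ] [-0.01  -0.005 -0.006  0.001  0.003  0.001 -0.   ]
```

View pics/t3.png

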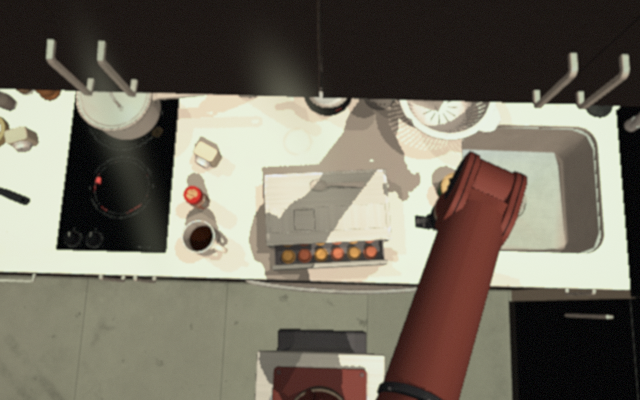

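The drawer is fully out (row 245–265), the plate at (304,219) is back up, and the spoon and the things left of the box are where they were. The hand is clear of everything at z≈0.18 m.

```bash
python3 -c "
from workcell import robot
print(robot.sign_off())"
```

```text
the job is handed in; nothing more can be done
None
```

I found the push plate by touch about 58 mm left of the panel's middle and pressed it; the drawer sprang open, I let the plate up, withdrew the hand and handed the job in at about 10 s; in the last picture the spoon and everything left of the box are unmoved, but the arm hid most of the tin and the shaker.

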